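# Tighten the shelf unit's foot bolt with a click wrench

### The job

Take the click wrench from its blue rest, fit its socket fully down over the square bolt head on the shelf unit's foot, and turn it clockwise (seen from above) until it breaks over with a click. Stop at once at the click: turning on against the end of the break-over twists the white plastic collar under the bolt, which must stay as it is. Then let go and leave the wrench sitting on the bolt, without disturbing the jar and the bamboo tier beside it.

Things in the scene. Friction and masses are not known exactly. Their poses are not given: they have to be found in the camera images.
- wrench: Head of the loose click wrench (whole wrench 0.36 kg, 220 mm). Origin: centre of its square socket's mouth, opening down; z up. Socket 24 mm wide inside (along x, y), 34 mm deep, 36 mm outside; head top at z = 70. The handle points along -x: thin neck, then a black bar, x = -60 to -190, 22 mm wide (y), 26 mm tall, centre line at z = 56. Centre of mass near x = -60 mm.
- grip (a point): Good grip point on the black bar's centre line, at (-95, 0, 56) mm in the head's frame. The handle is rigid up to 0.9 N m clockwise about the socket's axis; then it breaks over: swings up to 0.08 rad in the head (this point goes 7 mm to the head's +y) as the torque falls to 0.2 N m, then meets a hard end and torque climbs again. It springs straight when eased.
- bolt: Square bolt head, 22 mm across flats (along x, y), 26 mm tall, plus a 6 mm square taper on top (22 to 14 mm wide). Origin: on its axis, on the collar 38 mm above the table, where the socket's mouth sits when home; z up. Fits in any of 4 quarter turns, play about 0.1 rad either way. Clockwise from above tightens: 0.25 N m of drag, then solid at an unknown angle, 0.35 to 0.8 rad from the start plus play.
- collar_mark (a point): Red tab on the white plastic collar (48 mm disc) under the bolt, 34 mm from the bolt's axis. The collar stays put unless the bolt is turned with more than 1.5 N m.
- unit: Grey plastic shelf unit, fixed. Origin on the table under the bolt's axis. A flat foot (100 mm wide, 12 mm thick) runs along +y from a round boss (68 mm wide, 30 mm tall) under the bolt to the shelves, which begin 260 mm from the bolt and are 210 mm tall. The half circle of 240 mm about the bolt on its -y side is free for the wrench's handle.
- rest: Blue plastic rest, fixed; plate 250 x 70 x 6 mm, origin on the table below the wrench's socket, whose mouth stands on the plate. The level handle lies along the rest's -x, in a notch 165 mm from the origin (28 mm wide, cheeks reach 11 mm above the bar's underside): lift it straight up.
- jar: Loose glass storage jar with swing-top clasp, 86 mm diameter, 130 mm tall, about 0.5 kg, standing on the table. Origin: centre of its underside.
- tier: Loose round bamboo steamer tier, 180 mm diameter, 55 mm tall, standing on the table. Origin: centre of its underside.
There are look-alikes about, which are no part of the job. There is more than one size of the wrench; the job needs the middle-sized.

How it is judged:
On the way, in this order (a step that is already met when the one before it is completed fails the run):
1. the wrench's socket is fully down over the bolt head (horizontal distance between wrench and bolt below 0.006 m and z of wrench in the frame of bolt below 0.007 m), for 0.1 s.
2. the wrench, seated on the bolt, has clicked (its handle has broken over in the head) (all of step 1 and y of grip in the frame of wrench above 0.0025 m), for 0.05 s.
At the end, for the whole second after the job is handed in: The wrench rests let go and still on the bolt, its socket within 6 mm sideways of the bolt's axis and its mouth less than 7 mm above the collar, tilted less than 0.25 rad, its handle sprung back straight (grip point within 2 mm), and the collar's red tab is within 2 mm of where it started (all of step 1 and y of grip in the frame of wrench below 0.002 m and distance of collar_mark from where it was at the start of the episode below 0.002 m and linear speed of wrench below 0.02 m/s and angle between wrench's own z axis and vertical below 0.25 rad); the robot touches nothing.
It fails at once if the white collar is twisted (its tab moves more than 2 mm): over-tightened (distance of collar_mark from where it was at the start of the episode above 0.002 m).
It fails at once if the jar is pushed more than 25 mm or tipped (distance of jar from where it was at the start of the episode above 0.025 m or angle between jar's own z axis and vertical above 0.35 rad).
It fails at once if the bamboo tier is pushed more than 25 mm (distance of tier from where it was at the start of the episode above 0.025 m).
It also fails if it takes over 58 s, if anything falls off the work surface, if the arm or the gripper's body presses on something with over 40 N, if the wrist force passes 120 N, or if a joint passes its speed limit or range.

### The arm

A 6-joint arm with a two-finger parallel gripper is mounted at the origin on the work surface. World frame = base frame: x ahead of the robot, y to its left, z up, the work surface at z = 0. Lengths are in m, angles in rad, forces in N, time in s.
With the tool pointing down it reaches from about 0.35 to 0.85 m from the base axis. Payload 8.1 kg.
Tool frame: the origin (TCP) lies between the finger pads; the fingertips stand nose_length ahead of it and the grasp point (between the pads) lies 2 mm behind it (nose_length is the distance from the TCP to the fingertips, in m); z points along the fingers, x is the direction in which the jaws open and shut, and the axes are right-handed (so a half turn about z gives the same grasp; the last joint's range is limited). The gripper opens to 93 mm and grips with 3 to 60 N. Pads are 15 mm wide; open, the fingers measure 128 mm over their backs; the gripper's body (75 mm by 188 mm) begins 65 mm behind the grasp point.
Start: joints at [1.163, 0.13, 1.488, -0, 1.523, -0.085], TCP at [0.19, 0.569, 0.236] pointing down, gripper open.
Joint ranges: [-2.96, 2.96], [-0.89, 2.26], [0.02, 2.5], [-1.34, 4.48], [0, 2.73], [-2.66, 2.66]. Speed limits (rad/s): [2.39, 2.39, 2.79, 3.14, 3.14, 3.14].

### API

Orientations are given as a rotation vector (axis times angle).
In Python, from plant import * gives the robot as it stands.
- The arm moves only by the tool carry_out, never from a script. Its argument "steps" is a list of rows, each an object with "xyz": the shift along the world's x, y, z in cm, a list of three; "rot": the turn, a rotation vector about the world's x, y, z in degrees, a list of three. In form: [{"xyz": [tx, ty, tz], "rot": [rx, ry, rz]}, ...]. A call has 1 to 10 rows; each row is the pose to reach, as a shift and turn from the pose commanded when the call began; what a row does not reach only later rows make up. A row lasts 1/10 s, in which the tool goes at most 50 mm and 8.59 degrees, less where a joint would pass 70% of its speed; a pose out of reach is approached as far as the arm can. A call with a gripper value outside its range is refused whole. "grip" is the opening, from 0 (shut) to 1 (fully open), set as the call begins (left out, the last holds). The fingers move at their own pace and stop on an object; "force" is the grip in N (left out, the last holds). Time passes only in rows, so rows that repeat a pose let the fingers close. It gives the time, the measured TCP pose, the force and the opening at its end, in the units of the state.
- read_state(): the state, without advancing time (a new reading comes with each control period).
- read_camera(name): name is "side" or "top" or "wrist"; returns the picture (480x640x3 uint8, red, green, blue); there is no depth.
- calibration(name): a dict with "fov_y" (degrees; the focal length in pixels is half the picture's height over the tangent of half this angle, whatever the lens; pixels are square), "cx", "cy" (the principal point, pixels), "dist_coeffs" ([k1, k2, p1, p2, k3] as OpenCV has them; the pictures are not rectified), "xyz" and "attitude" of the camera in the world. Camera axes: x right, y down, z forward; pixel columns grow to the right and rows downward; lengths in m; the calibration is good to about 2 mm. A picture is of the moment at which its call begins: read the wrist's pose just before it. calibration takes no time and is no camera call; for the wrist camera it gives the pose at the moment of the call.
- close_job(): hands the job in, once; it reports no verdict.
The state is a dict: "t": time; "q": joint angles; "dq": joint speeds; "joint_torque": joint torques, N m; "tool_pos": TCP position; "orientation": TCP orientation; "force": force on the tool from outside, world axes, zero at the start; "wrist_torque": the same for the moment, N m; "opening": finger opening in m.
Only numpy, scipy, OpenCV 4.12 (cv2) and the standard library are available. Lean on these libraries where they do the work, as an engineer would, in place of code of your own. Each camera call takes 0.05 s, during which the arm holds its last target.

## Working session

There is one attempt and no reset: what is moved stays moved. The work goes in short steps, Python scripts to look and compute and a tool call to move; the robot and the scene stay as the last step left them, time stands still between calls to the robot, and variables do not carry over. Pictures are saved under pics/ and viewed, and the job is handed in when it is done.

Besides the shell and the picture viewer there is one more tool, called after ">>>" as name(argument=value, ...), one argument or row to a line, values as JSON. carry_out: Moves the arm, as the interface text tells. Its arguments: {"type":"object","properties":{"steps":{"type":"array","items":{"type":"object","properties":{"xyz":{"type":"array","items":{"type":"number"}},"rot":{"type":"array","items":{"type":"number"}}}}},"grip":{"type":"number"},"force":{"type":"number"}},"required":["steps"]}

```bash
ls; mkdir -p pics; python3 - <<'E'
from plant import *
import cv2
s=read_state();print(s)
for n in("side","top","wrist"):
    print(n,calibration(n))
    cv2.imwrite(f"pics/{n}0.png",cv2.cvtColor(read_camera(n),cv2.COLOR_RGB2BGR))
E
```

```text
pics
{'t': 0.0, 'q': array([ 1.16263462e+00,  1.31184268e-01,  1.48924694e+00, -1.79774763e-05,
        1.52298810e+00, -8.54016168e-02]), 'dq': array([ 2.46102518e-04,  9.79003491e-05, -7.31565261e-04, -5.47141117e-04,
        1.36352634e-03,  2.13657791e-04]), 'joint_torque': array([ 1.25577313e-03, -5.59816968e+01, -4.91786599e+01,  7.69870891e-02,
        3.53394309e-02, -1.36239610e-04]), 'tool_pos': array([0.19008795, 0.56853924, 0.23459137]), 'orientation': array([ 2.54874490e+00,  1.83507893e+00, -2.44785104e-03]), 'force': array([ 0.10809329, -0.93102926, -0.09816701]), 'wrist_torque': array([-0.00193488, -0.01637296, -0.03320294]), 'opening': 0.09315490031284344}
side {'fov_y': 57.845775827521706, 'cx': 325.12844617012684, 'cy': 241.390709437558, 'dist_coeffs': array([-0.08947358,  0.        ,  0.        ,  0.        ,  0.        ]), 'xyz': array([1.16757909, 0.38486263, 0.70463076]), 'attitude': array([-1.2092066 , -2.22092121,  1.06789122])}
top {'fov_y': 44.86257456397163, 'cx': 320.8492094647803, 'cy': 230.6002962721722, 'dist_coeffs': array([0.03897597, 0.        , 0.        , 0.        , 0.        ]), 'xyz': array([ 0.29765065, -0.05796478,  1.42794466]), 'attitude': array([-2.15129805,  2.12928568, -0.169418  ])}
wrist {'fov_y': 68.04941105928276, 'cx': 317.47797692110305, 'cy': 235.03976837628366, 'dist_coeffs': array([-0.03092983,  0.        ,  0.        ,  0.        ,  0.        ]), 'xyz': array([0.12308446, 0.59104004, 0.38355557]), 'attitude': array([2.3713474 , 1.70979442, 0.21847045])}
```

View pics/top0.png

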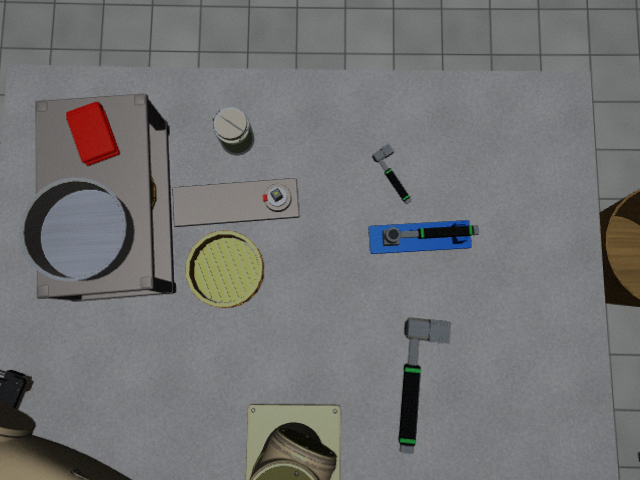

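View pics/side0.png

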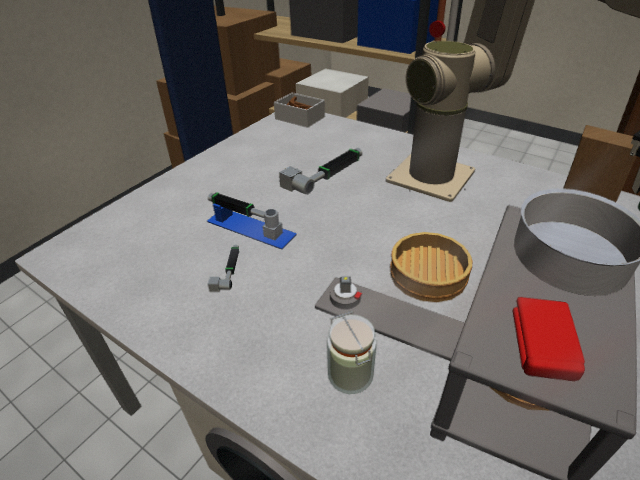

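View pics/wrist0.png

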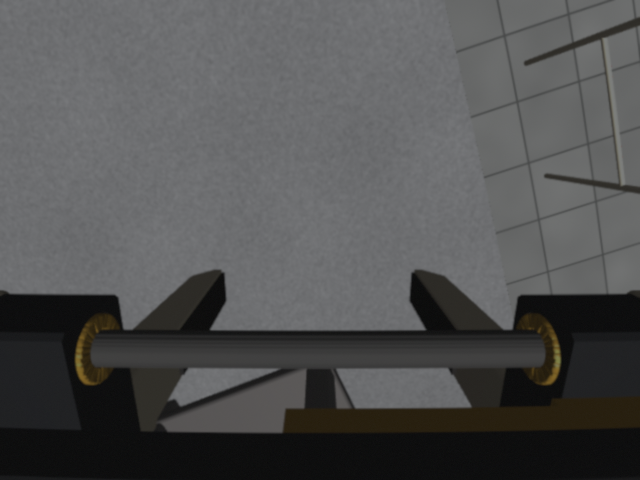

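```bash
cat > h.py <<'E'
import numpy as np, cv2
from scipy.spatial.transform import Rotation as R
from plant import *
def K(c,h=480):
    f=h/2/np.tan(np.radians(c["fov_y"])/2)
    return np.array([[f,0,c["cx"]],[0,f,c["cy"]],[0,0,1]])
def ray(c,uv):
    p=cv2.undistortPoints(np.array(uv,float).reshape(-1,1,2),K(c),c["dist_coeffs"]).reshape(-1,2)
    return R.from_rotvec(c["attitude"]).apply(np.c_[p,np.ones(len(p))])
def onz(c,uv,z):
    d=ray(c,uv); o=c["xyz"]; return o+d*((z-o[2])/d[:,2:])
def proj(c,P):
    Rm=R.from_rotvec(c["attitude"]).as_matrix().T
    return cv2.projectPoints(np.array(P,float).reshape(-1,1,3),cv2.Rodrigues(Rm)[0],-Rm@c["xyz"],K(c),c["dist_coeffs"])[0].reshape(-1,2)
def shot(n,name):
    im=cv2.cvtColor(read_camera(n),cv2.COLOR_RGB2BGR); cv2.imwrite(f"pics/{name}.png",im); return im
def crop(src,dst,x,y,w,h,s):
    im=cv2.imread(f"pics/{src}.png")[y:y+h,x:x+w]; cv2.imwrite(f"pics/{dst}.png",cv2.resize(im,None,fx=s,fy=s,interpolation=cv2.INTER_CUBIC))
E
python3 - <<'E'
from h import *
crop("top0","t_rest",360,210,130,52,6)
crop("top0","t_bolt",240,165,80,60,10)
crop("side0","s_bolt",310,260,80,60,10)
crop("side0","s_rest",200,180,110,70,7)
E
```

```text
(no output)
```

View pics/t_rest.png

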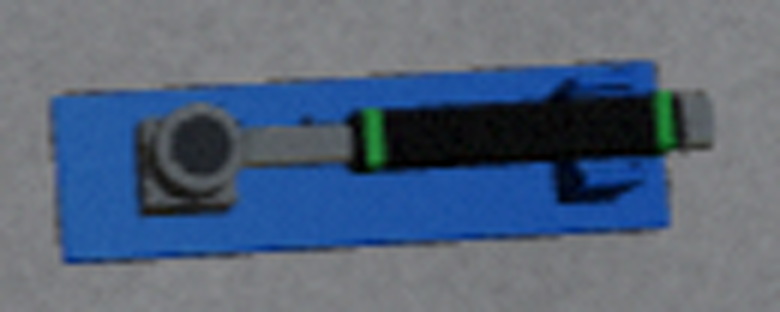

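View pics/t_bolt.png

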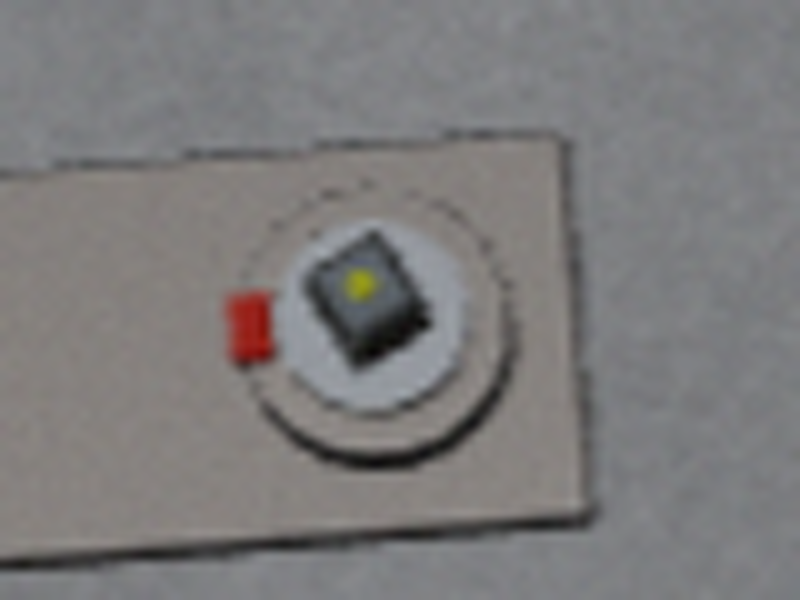

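View pics/s_bolt.png

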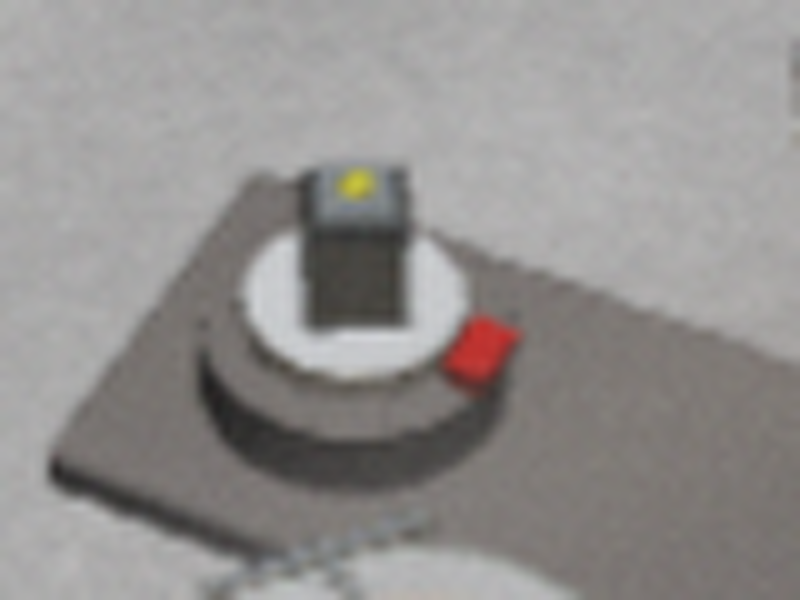

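View pics/s_rest.png

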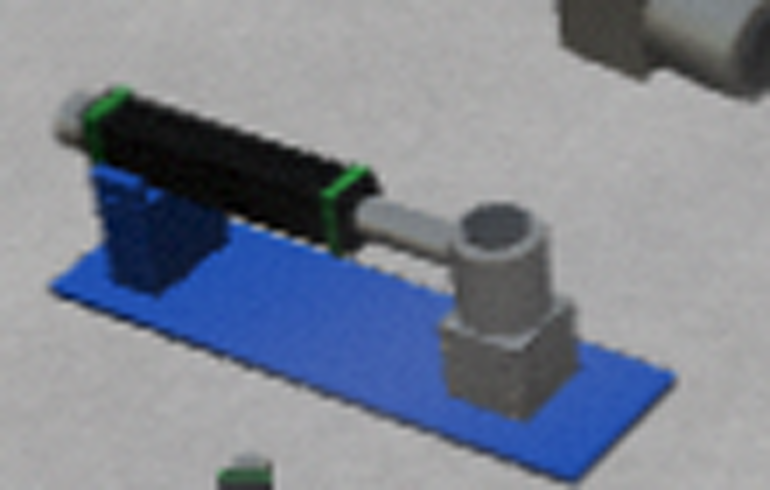

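```bash
python3 - <<'E'
from h import *
np.set_printoptions(precision=4,suppress=True)
T=calibration("top");S=calibration("side")
def tc(uv,x0,y0,s): return (np.array(uv,float)+.5)/s-.5+np.array([x0,y0])
r=lambda *a: tc(a,360,210,6)
b=lambda *a: tc(a,240,165,10)
sb=lambda *a: tc(a,310,260,10)
sr=lambda *a: tc(a,200,180,7)
print("head",onz(T,r(202,145),.076), "side",onz(S,sr(500,225),.076))
e=onz(T,[r(355,141),r(678,120)],.075);print("bar ends",e, np.degrees(np.arctan2(*(e[0]-e[1])[[1,0]])))
c=onz(T,[r(52,97),r(655,62),r(667,225),r(64,262)],.006);print("rest",c,c.mean(0));d=c[0]-c[1];d2=c[3]-c[2];print(np.degrees(np.arctan2(d[1],d[0])),np.degrees(np.arctan2(d2[1],d2[0])))
print("bolt",onz(T,b(361,285),.070),onz(S,sb(357,184),.070))
q=onz(T,[b(375,230),b(428,315),b(360,367),b(305,285)],.064);print(q,q.mean(0)); 
for i in range(4):
  d=q[(i+1)%4]-q[i];print(np.degrees(np.arctan2(d[1],d[0]))%90,np.hypot(*d[:2]))
f=onz(T,[tc((560,135),240,165,10),tc((590,520),240,165,10)],.012);d=f[0]-f[1];print("foot",f,np.degrees(np.arctan2(d[1],d[0])))
f=onz(T,b(370,315),.038);print("collar",f)
print("tab",onz(T,b(250,328),.038), "jar top",onz(T,(231,124),.13), "tier",onz(T,(225,269),.055))
E
```

```text
head [[ 0.5057 -0.2288  0.076 ]] side [[ 0.5022 -0.2284  0.076 ]]
bar ends [[ 0.5081 -0.2888  0.075 ]
 [ 0.5177 -0.4153  0.075 ]] 94.36794494815605
rest [[ 0.5359 -0.1759  0.006 ]
 [ 0.5531 -0.4248  0.006 ]
 [ 0.4853 -0.4277  0.006 ]
 [ 0.4673 -0.1806  0.006 ]] [ 0.5104 -0.3022  0.006 ]
93.96088472703403 94.15656642272093
bolt [[0.602  0.0504 0.07  ]] [[0.6013 0.0502 0.07  ]]
[[0.6169 0.0478 0.064 ]
 [0.5962 0.0346 0.064 ]
 [0.5833 0.0506 0.064 ]
 [0.6032 0.0643 0.064 ]] [0.5999 0.0493 0.064 ]
32.39053363809276 0.024534384452194313
38.843753890609435 0.02055211462446357
34.36618194534958 0.024129609487404554
39.70735305957083 0.021428245377317783
foot [[ 0.6539  0.0061  0.012 ]
 [ 0.5561 -0.003   0.012 ]] 5.295914480770462
collar [[0.6017 0.0506 0.038 ]]
tab [[0.5981 0.0798 0.038 ]] jar top [[0.7512 0.1527 0.13  ]] tier [[0.4205 0.167  0.055 ]]
```

```bash
python3 - <<'E'
from h import *
import plant; print([n for n in dir(plant) if not n.startswith('__')], getattr(plant,'nose_length',None))
np.set_printoptions(precision=3,suppress=True)
T=calibration("top")
print(onz(T,[(25,232),(132,232),(78,180),(80,285)],.30)); print(onz(T,[(36,100),(147,95),(153,290),(37,297)],.21))
print(onz(T,[(0,390),(30,375)],.23))
E
```

```text
['IKError', 'calibration', 'close_job', 'nose_length', 'read_camera', 'read_state'] 0.017
[[0.467 0.516 0.3  ]
 [0.469 0.311 0.3  ]
 [0.572 0.422 0.3  ]
 [0.365 0.403 0.3  ]]
[[0.771 0.563 0.21 ]
 [0.787 0.325 0.21 ]
 [0.362 0.289 0.21 ]
 [0.346 0.525 0.21 ]]
[[0.163 0.57  0.23 ]
 [0.191 0.515 0.23 ]]
```

>>> carry_out(
  steps=[
    {"xyz": [0,0,5],"rot": [0,0,0]},
    {"xyz": [0,0,10],"rot": [0,0,0]},
    {"xyz": [0,-2,15],"rot": [0,0,0]},
    {"xyz": [1.5,-5,18],"rot": [0,0,0]},
    {"xyz": [3,-9.5,18],"rot": [0,0,-8]},
    {"xyz": [4.5,-14,18],"rot": [0,0,-16]},
    {"xyz": [6,-18.5,18],"rot": [0,0,-24]},
    {"xyz": [8,-23,18],"rot": [0,0,-32]},
    {"xyz": [10,-27.5,18],"rot": [0,0,-40]},
    {"xyz": [12,-32,18],"rot": [0,0,-48]},
  ],
  grip=1.0,
)

```text
t: 1.15
tool_pos: [0.3104, 0.2472, 0.4155]
orientation: [3.077, 0.632, 0.0]
force: [1.5, 0.2, -0.7]
opening: 0.0931
```

>>> carry_out(
  steps=[
    {"xyz": [1,-4.5,0],"rot": [0,0,-5]},
    {"xyz": [2,-9,0],"rot": [0,0,-10]},
    {"xyz": [3,-13.5,0],"rot": [0,0,-15]},
    {"xyz": [4.5,-18,0],"rot": [0,0,-19]},
    {"xyz": [6,-22.5,0],"rot": [0,0,-19]},
    {"xyz": [8,-27,0],"rot": [0,0,-19]},
    {"xyz": [10,-31,0],"rot": [0,0,-19]},
    {"xyz": [12,-35.5,0],"rot": [0,0,-19]},
    {"xyz": [14,-40,0],"rot": [0,0,-19]},
    {"xyz": [16,-44,-1],"rot": [0,0,-19]},
  ],
)

```text
t: 2.15
tool_pos: [0.4709, -0.1936, 0.4065]
orientation: [3.138, 0.122, 0.003]
force: [1.1, 0.7, 0.2]
opening: 0.0932
```

>>> carry_out(
  steps=[
    {"xyz": [1,-4,-3],"rot": [0,0,0]},
    {"xyz": [2,-7,-6],"rot": [0,0,0]},
    {"xyz": [3,-10,-10],"rot": [0,0,0]},
    {"xyz": [4,-13,-14],"rot": [0,0,0]},
    {"xyz": [4,-13,-18],"rot": [0,0,0]},
    {"xyz": [4,-13,-21],"rot": [0,0,0]},
    {"xyz": [4,-13,-22],"rot": [0,0,0]},
    {"xyz": [4,-13,-22],"rot": [0,0,0]},
  ],
)

```text
t: 2.95
tool_pos: [0.5093, -0.3202, 0.1838]
orientation: [-3.137, -0.123, 0.005]
force: [0.2, -0.9, 0.0]
opening: 0.0931
```

```bash
python3 - <<'E'
from h import *
s=read_state();print(s['t'],s['tool_pos'],s['orientation']); a=R.from_rotvec(s['orientation']).as_matrix();print(a)
c=calibration("wrist"); im=shot("wrist","w1")
g=np.array([.5108,-.3234,.062]);h=np.array([.504,-.2286,.076])
e=[[.5081,-.2888,.075],[.5177,-.4153,.075],g,h]
print(proj(c,e))
E
```

```text
2.95 [ 0.50932839 -0.32018638  0.18381539] [-3.13677427 -0.12343391  0.00459441]
[[ 0.99690358  0.07857572 -0.00301872]
 [ 0.07858271 -0.99690501  0.00227041]
 [-0.00283097 -0.0025006  -0.99999287]]
[[320.13106994 196.81006278]
 [319.20952596 350.40076235]
 [319.89971995 238.08062347]
 [321.3291359  109.70178807]]
```

View pics/w1.png

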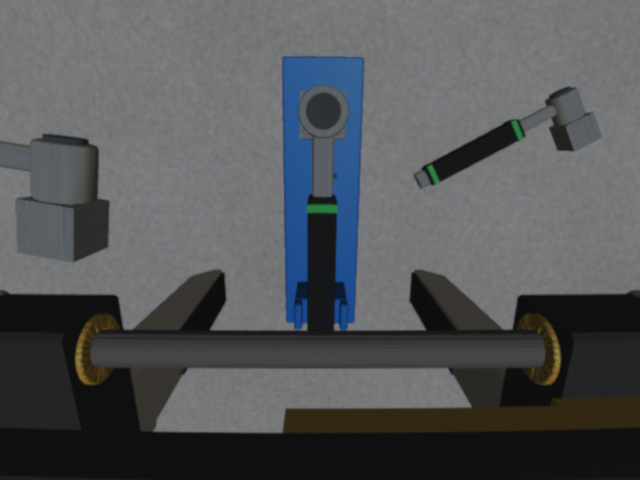

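>>> carry_out(
  steps=[
    {"xyz": [0.15,-0.3,-4],"rot": [0,0,0]},
    {"xyz": [0.15,-0.3,-8],"rot": [0,0,0]},
    {"xyz": [0.15,-0.3,-11],"rot": [0,0,0]},
    {"xyz": [0.15,-0.3,-12.4],"rot": [0,0,0]},
    {"xyz": [0.15,-0.3,-12.4],"rot": [0,0,0]},
    {"xyz": [0.15,-0.3,-12.4],"rot": [0,0,0]},
  ],
)

```text
t: 3.6
tool_pos: [0.5133, -0.3249, 0.0643]
orientation: [3.137, 0.124, 0.004]
force: [0.6, 0.1, 0.3]
opening: 0.0933
```

>>> carry_out(
  steps=[
    {"xyz": [0,0,0],"rot": [0,0,0]},
    {"xyz": [0,0,0],"rot": [0,0,0]},
    {"xyz": [0,0,0],"rot": [0,0,0]},
    {"xyz": [0,0,0],"rot": [0,0,0]},
    {"xyz": [0,0,0],"rot": [0,0,0]},
    {"xyz": [0,0,0],"rot": [0,0,0]},
    {"xyz": [0,0,0],"rot": [0,0,0]},
    {"xyz": [0,0,0],"rot": [0,0,0]},
  ],
  grip=0.1,
  force=50,
)

```text
t: 4.4
tool_pos: [0.5118, -0.3239, 0.0615]
orientation: [-3.139, -0.123, 0.0]
force: [0.4, -0.1, 0.3]
opening: 0.0335
```

>>> carry_out(
  steps=[
    {"xyz": [0,0,0],"rot": [0,0,0]},
    {"xyz": [0,0,0],"rot": [0,0,0]},
    {"xyz": [0,0,0],"rot": [0,0,0]},
    {"xyz": [0,0,0],"rot": [0,0,0]},
  ],
)

```text
t: 4.8
tool_pos: [0.5119, -0.324, 0.0616]
orientation: [3.139, 0.123, 0.0]
force: [1.2, -0.2, -1.0]
opening: 0.0218
```

>>> carry_out(
  steps=[
    {"xyz": [0,0,1],"rot": [0,0,0]},
    {"xyz": [0,0,3],"rot": [0,0,0]},
    {"xyz": [0,0,6],"rot": [0,0,0]},
    {"xyz": [0,0,9],"rot": [0,0,0]},
    {"xyz": [0,0,10],"rot": [0,0,0]},
    {"xyz": [0,0,10],"rot": [0,0,0]},
  ],
)

```text
t: 5.4
tool_pos: [0.5128, -0.3248, 0.1638]
orientation: [3.137, 0.123, 0.004]
force: [0.7, 0.8, -3.8]
opening: 0.0219
```

```bash
python3 - <<'E'
from h import *
s=read_state();print(s['t'],s['tool_pos'],s['orientation'],s['force'],s['opening'])
shot("wrist","w2");shot("side","s2")
crop("s2","s2c",180,120,160,120,5)
E
```

```text
5.4 [ 0.5127685  -0.32476214  0.16376982] [3.13665996 0.12346646 0.00443303] [ 0.67082727  0.75339541 -3.76119501] 0.021852143037673532
```

View pics/w2.png

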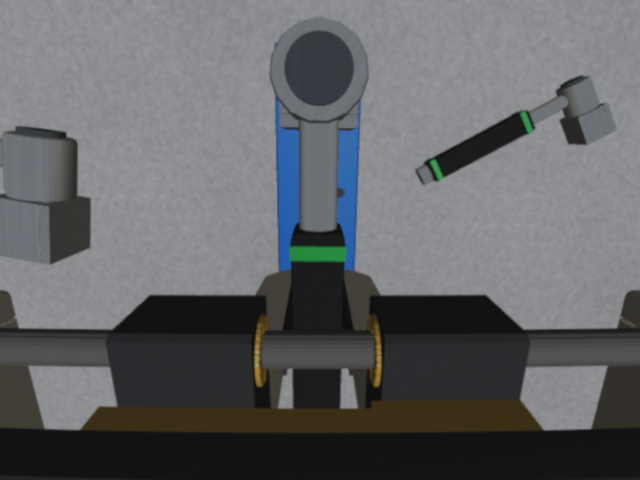

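View pics/s2c.png

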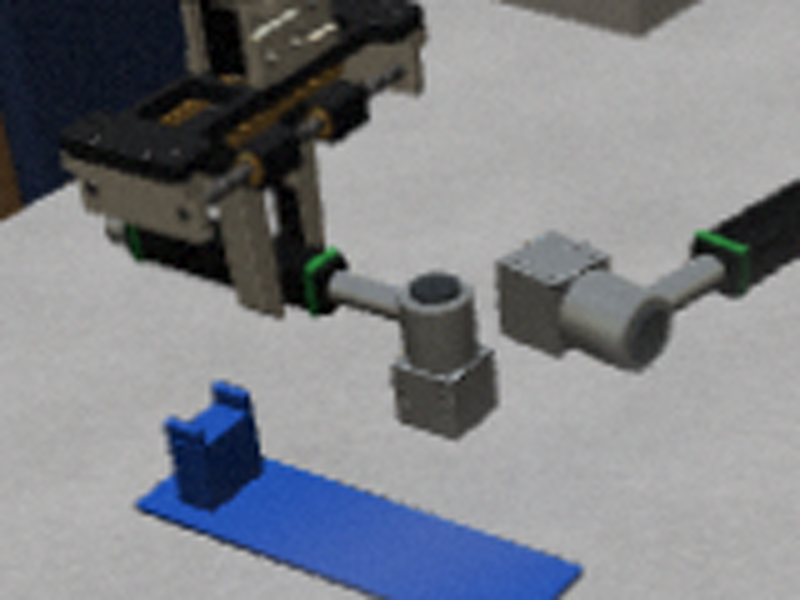

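```bash
python3 - <<'E'
from h import *
np.set_printoptions(precision=4,suppress=True)
crop("w2","w2c",260,10,120,120,5)
s=read_state();A=R.from_rotvec(s['orientation']).as_matrix();p=s['tool_pos'];W=calibration("wrist");S=calibration("side");T=calibration("top")
h=onz(W,(319.5,69),.178)[0];print(h,A.T@(h-p))
b=onz(W,[(318,254)],.177)[0]; print(b,np.degrees(np.arctan2(*(h-b)[[1,0]])))
hs=onz(S,(180+437/5,120+285/5),.178);print("side",hs)
# predicted side px of head top and socket bottom corners if level
print((proj(S,[h,h-[0,0,.07]])-[180,120])*5)
print(s['tool_pos'],np.degrees(np.arctan2(A[1,0],A[0,0])))
E
```

```text
[ 0.5041 -0.2294  0.178 ] [ 0.0003 -0.0944 -0.0177]
[ 0.5089 -0.2958  0.177 ] 94.14737013838935
side [[ 0.5032 -0.2263  0.178 ]]
[[430.7294 284.0757]
 [444.9182 406.8922]]
[ 0.5112 -0.3236  0.1602] 4.50528722082133
```

View pics/w2c.png

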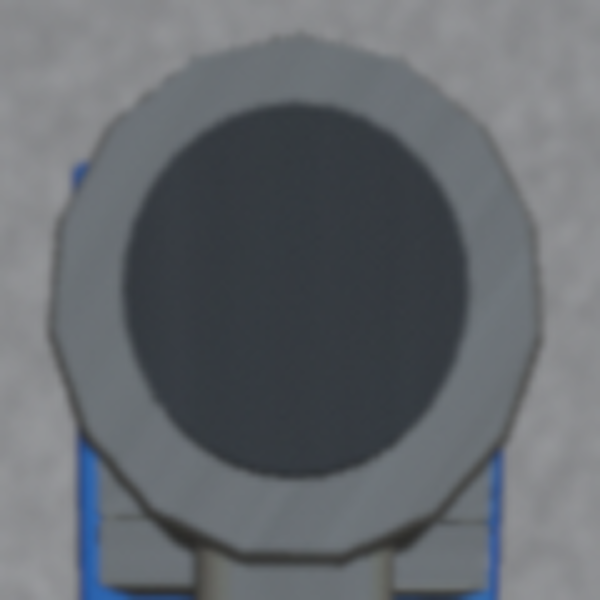

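>>> carry_out(
  steps=[
    {"xyz": [1,1.5,1],"rot": [0,0,2]},
    {"xyz": [3,4.5,2],"rot": [0,0,6]},
    {"xyz": [6,8,3],"rot": [0,0,11]},
    {"xyz": [9,12,3],"rot": [0,0,17]},
    {"xyz": [12,16,3],"rot": [0,0,23]},
    {"xyz": [15,20,3],"rot": [0,0,28]},
    {"xyz": [17,23.5,3],"rot": [0,0,31]},
    {"xyz": [18,24.5,3],"rot": [0,0,31]},
    {"xyz": [18,24.5,3],"rot": [0,0,31]},
    {"xyz": [18,24.5,3],"rot": [0,0,31]},
  ],
)

```text
t: 6.5
tool_pos: [0.6911, -0.0788, 0.1903]
orientation: [-2.991, -0.959, 0.004]
force: [0.2, -0.0, -3.1]
opening: 0.0217
```

>>> carry_out(
  steps=[
    {"xyz": [0,0,0],"rot": [0,0,0]},
    {"xyz": [0,0,0],"rot": [0,0,0]},
    {"xyz": [0,0,0],"rot": [0,0,0]},
  ],
)

```text
t: 6.8
tool_pos: [0.6914, -0.0801, 0.1918]
orientation: [2.993, 0.955, 0.0]
force: [0.4, 0.9, -2.8]
opening: 0.0219
```

```bash
python3 - <<'E'
from h import *
import pickle
s=read_state();W=calibration("wrist");print(s['t'],s['tool_pos'],s['orientation'],s['force'],s['opening'])
shot("wrist","w3");pickle.dump((s,W),open("w3.pkl","wb"))
shot("top","t3");shot("side","s3")
print(read_state()['tool_pos'])
E
```

```text
6.8 [ 0.69144674 -0.08010933  0.19181526] [2.99264559e+00 9.55488172e-01 7.11610766e-05] [ 0.39642892  0.92304134 -2.8411805 ] 0.021884329475112044
[ 0.69168795 -0.07957554  0.19188004]
```

View pics/w3.png

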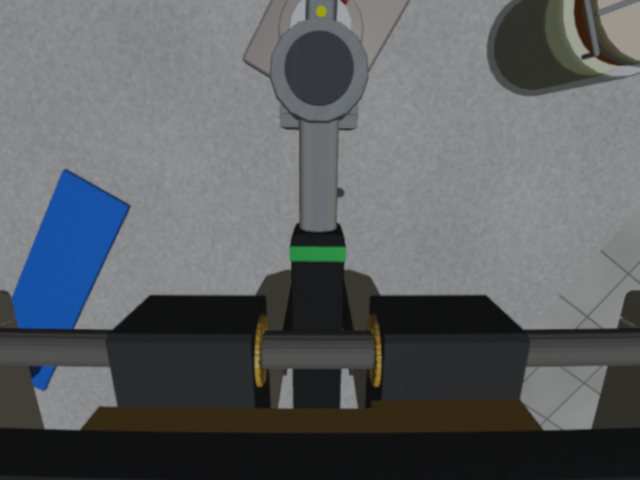

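View pics/s3.png

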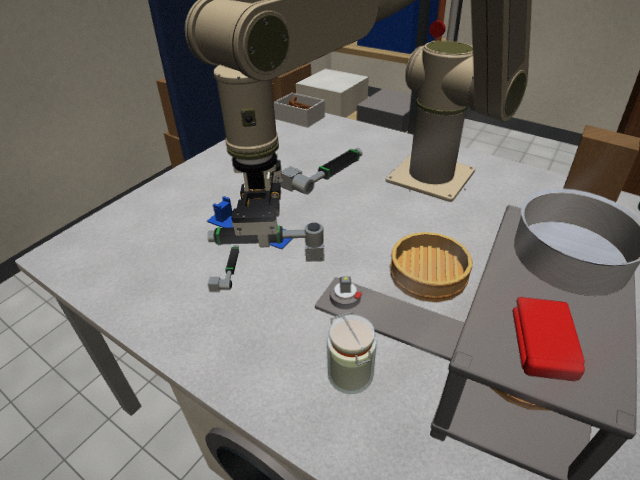

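>>> carry_out(
  steps=[
    {"xyz": [1.5,-2,1],"rot": [0,0,0]},
    {"xyz": [2.5,-3.5,2],"rot": [0,0,0]},
    {"xyz": [2.5,-3.5,2],"rot": [0,0,0]},
    {"xyz": [2.5,-3.5,2],"rot": [0,0,0]},
    {"xyz": [2.5,-3.5,2],"rot": [0,0,0]},
    {"xyz": [2.5,-3.5,2],"rot": [0,0,0]},
  ],
)

```text
t: 7.55
tool_pos: [0.7162, -0.1132, 0.2109]
orientation: [-2.991, -0.959, 0.002]
force: [0.1, -0.3, -3.7]
opening: 0.0218
```

```bash
python3 - <<'E'
from h import *
import pickle
s=read_state();W=calibration("wrist");print(s['t'],s['tool_pos'],s['orientation'],s['force'],s['opening'])
shot("wrist","w4");pickle.dump((s,W),open("w4.pkl","wb"))
print(read_state()['tool_pos'])
crop("w4","w4c",255,0,130,130,6)
E
```

```text
7.55 [ 0.71624977 -0.11319992  0.21093557] [-2.99093056e+00 -9.58607213e-01  1.58308792e-03] [ 0.10413693 -0.29305583 -3.72510813] 0.02184830252280862
[ 0.71631951 -0.11323046  0.21104078]
```

View pics/w4c.png

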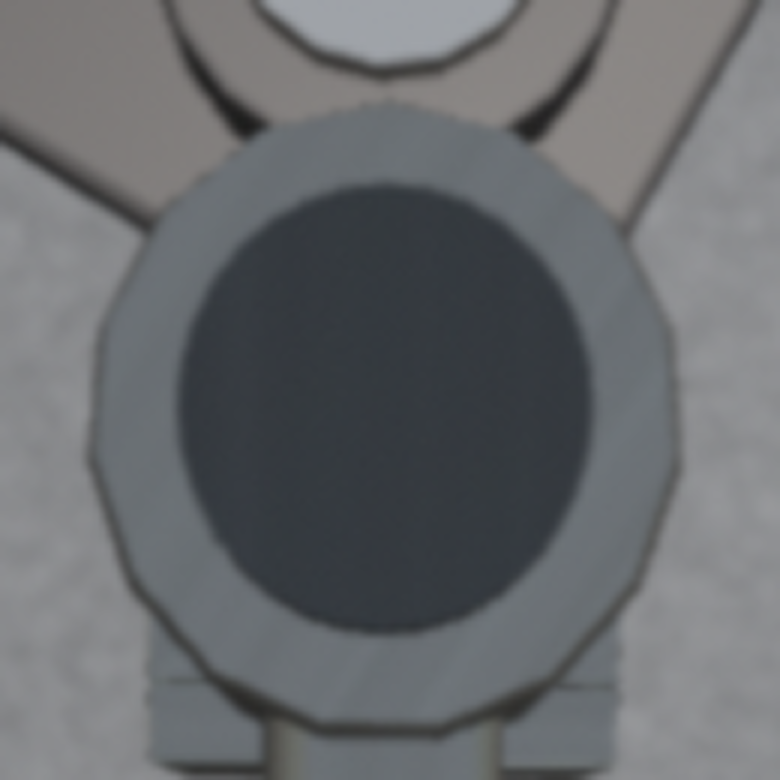

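>>> carry_out(
  steps=[
    {"xyz": [-0.3,2,0],"rot": [0,0,0]},
    {"xyz": [-1,6,0],"rot": [0,0,0]},
    {"xyz": [-1.5,9,0],"rot": [0,0,0]},
    {"xyz": [-1.5,9,0],"rot": [0,0,0]},
    {"xyz": [-1.5,9,0],"rot": [0,0,0]},
    {"xyz": [-1.5,9,0],"rot": [0,0,0]},
    {"xyz": [-1.5,9,0],"rot": [0,0,0]},
  ],
)

```text
t: 8.3
tool_pos: [0.7018, -0.0249, 0.2116]
orientation: [2.992, 0.956, -0.0]
force: [-0.3, 0.1, -3.8]
opening: 0.0218
```

```bash
python3 - <<'E'
from h import *
import pickle
s=read_state();W=calibration("wrist");print(s['t'],s['tool_pos'],s['orientation'],s['force'],s['opening'])
shot("wrist","w5");pickle.dump((s,W),open("w5.pkl","wb"))
print(read_state()['tool_pos'])
crop("w5","w5c",180,0,200,150,4)
E
```

```text
8.3 [ 0.70183374 -0.02487758  0.21156772] [ 2.99231692e+00  9.56230153e-01 -1.60341239e-04] [-0.32426409  0.12926062 -3.77410888] 0.021763938956027146
[ 0.70181017 -0.02492569  0.21151887]
```

View pics/w5c.png

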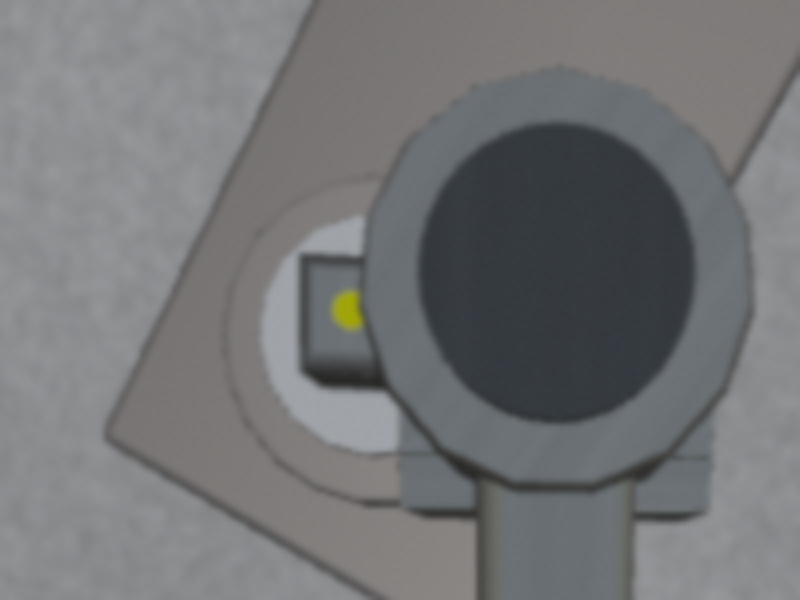

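```bash
python3 - <<'E'
from h import *
import pickle
np.set_printoptions(precision=4,suppress=True)
s,W=pickle.load(open("w5.pkl","rb"));A=R.from_rotvec(s['orientation']).as_matrix();p=s['tool_pos']
f=lambda u,v:((u+.5)/4-.5+180,(v+.5)/4-.5)
h=onz(W,f(557.5,273),p[2]+.0144)[0];b=onz(W,f(351.5,310),.070)[0]
print("head",h,A.T@(h-p),"bolt",b,"tool head",np.degrees(np.arctan2(A[1,0],A[0,0])))
e=onz(W,[f(302,257),f(303,375)],.064);d=e[0]-e[1];print("bolt yaw",np.degrees(np.arctan2(d[1],d[0])),np.hypot(d[0],d[1]))
# wrench axis: neck edges
n=onz(W,[f(478,500),f(480,590),f(633,500),f(632,590)],p[2]);m=(n[0]+n[2]-n[1]-n[3]);print("neck yaw",np.degrees(np.arctan2(m[1],m[0])))
q=onz(W,[f(400,510),f(710,515)],p[2]-.0556+.034);d=q[1]-q[0];print("socket face",np.degrees(np.arctan2(d[1],d[0]))+90,np.hypot(d[0],d[1]))
print("tcp delta to bolt",(b-h)*100)
# side check
S=calibration("side")
E
```

```text
head [0.6465 0.0531 0.226 ] [ 0.0001 -0.0956 -0.0144] bolt [0.6019 0.049  0.07  ] tool head 35.44378601305852
bolt yaw 123.75321953247744 0.021518479211162875
neck yaw 125.88129119974336
socket face 124.62167051023826 0.03570556228689984
tcp delta to bolt [ -4.4603  -0.4107 -15.5968]
```

>>> carry_out(
  steps=[
    {"xyz": [-1.5,-0.1,0],"rot": [0,0,0]},
    {"xyz": [-3.5,-0.3,0],"rot": [0,0,-0.5]},
    {"xyz": [-4.47,-0.36,-1],"rot": [0,0,-0.5]},
    {"xyz": [-4.47,-0.36,-4],"rot": [0,0,-0.5]},
    {"xyz": [-4.47,-0.36,-7],"rot": [0,0,-0.5]},
    {"xyz": [-4.47,-0.36,-7.5],"rot": [0,0,-0.5]},
    {"xyz": [-4.47,-0.36,-7.5],"rot": [0,0,-0.5]},
    {"xyz": [-4.47,-0.36,-7.5],"rot": [0,0,-0.5]},
    {"xyz": [-4.47,-0.36,-7.5],"rot": [0,0,-0.5]},
  ],
)

```text
t: 9.25
tool_pos: [0.6586, -0.0279, 0.1391]
orientation: [2.995, 0.944, 0.005]
force: [0.5, -0.2, -3.1]
opening: 0.022
```

```bash
python3 - <<'E'
from h import *
s=read_state();W=calibration("wrist");print(s['t'],s['tool_pos'],s['orientation'],s['force'],s['opening'])
shot("side","s6");shot("top","t6")
crop("s6","s6c",290,210,120,90,6)
crop("t6","t6c",230,150,120,90,6)
E
```

```text
9.25 [ 0.65859403 -0.02790529  0.1391196 ] [2.99485854 0.94402772 0.00513433] [ 0.54534598 -0.15830461 -3.13602724] 0.02196073334506872
```

View pics/s6c.png

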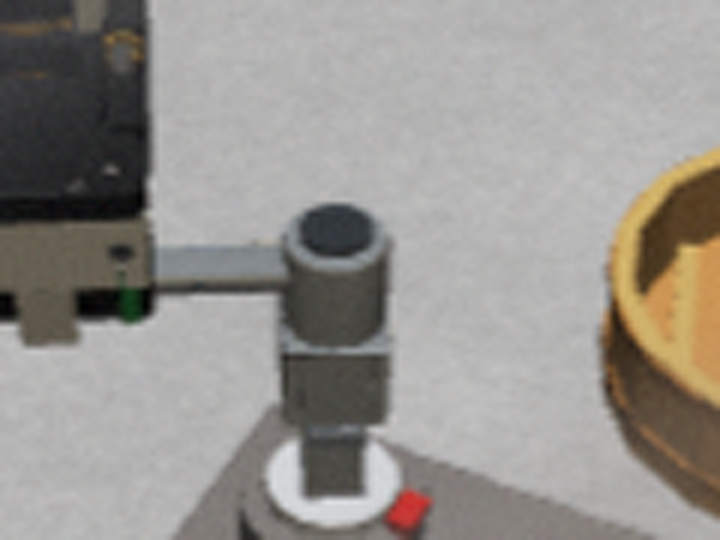

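View pics/t6c.png

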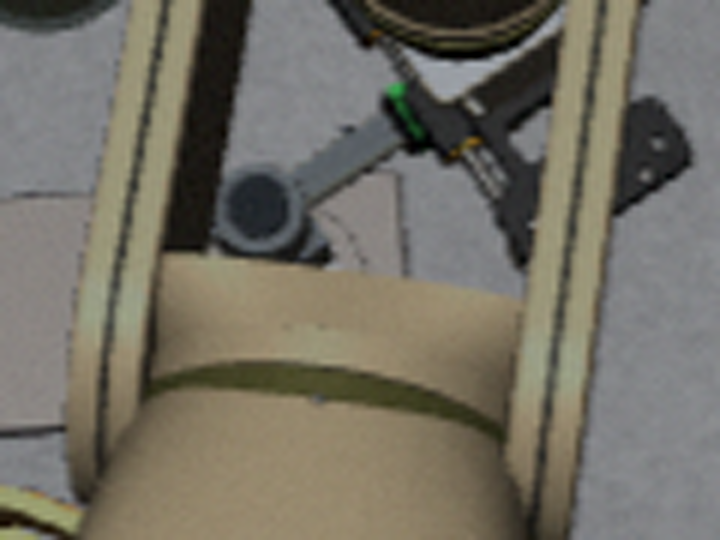

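>>> carry_out(
  steps=[
    {"xyz": [0,0,0],"rot": [0,0,0]},
    {"xyz": [0,0,-0.5],"rot": [0,0,0]},
    {"xyz": [0,0,-1.0],"rot": [0,0,0]},
    {"xyz": [0,0,-1.5],"rot": [0,0,0]},
    {"xyz": [0,0,-1.5],"rot": [0,0,0]},
    {"xyz": [0,0,-1.5],"rot": [0,0,0]},
  ],
)

```text
t: 9.95
tool_pos: [0.6568, -0.0275, 0.1211]
orientation: [-2.996, -0.945, 0.001]
force: [0.6, 0.5, -4.5]
opening: 0.0215
```

>>> carry_out(
  steps=[
    {"xyz": [0,0,-0.4],"rot": [0,0,0]},
    {"xyz": [0,0,-0.8],"rot": [0,0,0]},
    {"xyz": [0,0,-1.2],"rot": [0,0,0]},
    {"xyz": [0,0,-1.2],"rot": [0,0,0]},
  ],
)

```text
t: 10.35
tool_pos: [0.6567, -0.0276, 0.1085]
orientation: [-2.996, -0.944, 0.001]
force: [0.4, -0.6, -4.2]
opening: 0.0216
```

Sliding on freely. Continue to home.

>>> carry_out(
  steps=[
    {"xyz": [0,0,-0.4],"rot": [0,0,0]},
    {"xyz": [0,0,-0.8],"rot": [0,0,0]},
    {"xyz": [0,0,-1.2],"rot": [0,0,0]},
    {"xyz": [0,0,-1.4],"rot": [0,0,0]},
    {"xyz": [0,0,-1.4],"rot": [0,0,0]},
    {"xyz": [0,0,-1.4],"rot": [0,0,0]},
  ],
)

```text
t: 10.95
tool_pos: [0.657, -0.0275, 0.0954]
orientation: [-2.996, -0.945, 0.001]
force: [0.0, 0.3, -4.0]
opening: 0.0217
```

```bash
python3 - <<'E'
from h import *
s=read_state();print(s['t'],s['tool_pos'],s['orientation'],s['force'],s['wrist_torque'],s['opening'])
shot("side","s7")
crop("s7","s7c",290,210,120,90,6)
E
```

```text
10.95 [ 0.65697519 -0.02751463  0.09544787] [-2.99595468e+00 -9.44774763e-01  5.64841575e-04] [ 0.03566846  0.32431283 -3.96410353] [-0.41015042 -0.04854674  0.06151484] 0.02173771048658701
```

View pics/s7c.png

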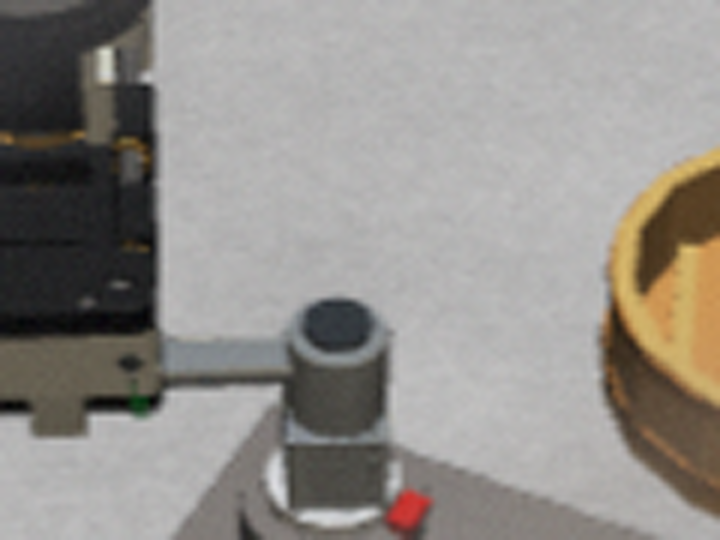

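>>> carry_out(
  steps=[
    {"xyz": [0,0,-0.1],"rot": [0,0,0]},
    {"xyz": [0,0,-0.2],"rot": [0,0,0]},
    {"xyz": [0,0,-0.2],"rot": [0,0,0]},
    {"xyz": [0,0,-0.2],"rot": [0,0,0]},
  ],
)

```text
t: 11.4
tool_pos: [0.6571, -0.0276, 0.0936]
orientation: [-2.996, -0.945, -0.0]
force: [-1.1, -1.0, -3.5]
opening: 0.0215
```

```bash
cat > tq.py <<'E'
from h import *
C=np.array([.602,.0503])
def tq():
    s=read_state();p=s['tool_pos'][:2]-C;F=s['force'];A=R.from_rotvec(s['orientation']).as_matrix()
    print("t %.2f pos %s rad %.4f ang %.2f toolyaw %.2f F %s T_F %.3f Mz %.3f open %.4f"%(s['t'],np.round(s['tool_pos'],4),np.hypot(*p),np.degrees(np.arctan2(p[1],p[0])),np.degrees(np.arctan2(A[1,0],A[0,0])),np.round(F,1),p[0]*F[1]-p[1]*F[0],s['wrist_torque'][2],s['opening']))
def table(th0,ths,r0=(.0551,-.0779)):
    r=R.from_euler('z',-th0,degrees=True).apply([*r0,0])
    for t in ths:
        print(t,np.round((R.from_euler('z',-t,degrees=True).apply(r)-r)*100,2)[:2])
if __name__=="__main__":
    tq(); table(0,range(2,20,2))
    for a in range(18,64,4): print("from",a); table(a,[1,2,3,4])
E
python3 tq.py
```

```text
t 11.40 pos [ 0.6571 -0.0276  0.0936] rad 0.0954 ang -54.72 toolyaw 35.00 F [-1.1 -1.  -3.5] T_F -0.143 Mz 0.145 open 0.0215
2 [-0.28 -0.19]
4 [-0.56 -0.37]
6 [-0.84 -0.53]
8 [-1.14 -0.69]
10 [-1.44 -0.84]
12 [-1.74 -0.98]
14 [-2.05 -1.1 ]
16 [-2.36 -1.22]
18 [-2.68 -1.32]
from 18
1 [-0.16 -0.05]
2 [-0.32 -0.09]
3 [-0.48 -0.14]
4 [-0.64 -0.18]
from 22
1 [-0.16 -0.04]
2 [-0.33 -0.07]
3 [-0.49 -0.1 ]
4 [-0.65 -0.13]
from 26
1 [-0.16 -0.03]
2 [-0.33 -0.05]
3 [-0.49 -0.07]
4 [-0.66 -0.08]
from 30
1 [-0.17 -0.01]
2 [-0.33 -0.02]
3 [-0.5  -0.03]
4 [-0.66 -0.04]
from 34
1 [-0.17 -0.  ]
2 [-0.33 -0.  ]
3 [-0.5  0. ]
4 [-0.67  0.01]
from 38
1 [-0.17  0.01]
2 [-0.33  0.02]
3 [-0.5   0.04]
4 [-0.66  0.05]
from 42
1 [-0.17  0.02]
2 [-0.33  0.04]
3 [-0.49  0.07]
4 [-0.66  0.1 ]
from 46
1 [-0.16  0.03]
2 [-0.33  0.07]
3 [-0.49  0.11]
4 [-0.65  0.15]
from 50
1 [-0.16  0.04]
2 [-0.32  0.09]
3 [-0.48  0.14]
4 [-0.64  0.19]
from 54
1 [-0.16  0.05]
2 [-0.31  0.11]
3 [-0.47  0.17]
4 [-0.62  0.24]
from 58
1 [-0.15  0.07]
2 [-0.3   0.13]
3 [-0.46  0.2 ]
4 [-0.6   0.28]
from 62
1 [-0.15  0.08]
2 [-0.29  0.15]
3 [-0.44  0.24]
4 [-0.58  0.32]
```

>>> carry_out(
  steps=[
    {"xyz": [-0.28,-0.19,0],"rot": [0,0,-2]},
    {"xyz": [-0.56,-0.37,0],"rot": [0,0,-4]},
    {"xyz": [-0.84,-0.53,0],"rot": [0,0,-6]},
    {"xyz": [-1.14,-0.69,0],"rot": [0,0,-8]},
    {"xyz": [-1.14,-0.69,0],"rot": [0,0,-8]},
  ],
)

```text
t: 11.9
tool_pos: [0.6457, -0.035, 0.0938]
orientation: [3.054, 0.732, 0.0]
force: [0.3, -2.8, -3.2]
opening: 0.0221
```

```bash
python3 -c "
from tq import *
tq()
table(8,range(2,13,2))"
```

```text
t 11.90 pos [ 0.6457 -0.035   0.0938] rad 0.0958 ang -62.88 toolyaw 26.96 F [ 0.3 -2.8 -3.2] T_F -0.096 Mz 0.233 open 0.0221
2 [-0.3  -0.15]
4 [-0.6  -0.28]
6 [-0.91 -0.41]
8 [-1.22 -0.53]
10 [-1.54 -0.63]
12 [-1.86 -0.72]
```

>>> carry_out(
  steps=[
    {"xyz": [-0.3,-0.15,0],"rot": [0,0,-2]},
    {"xyz": [-0.6,-0.28,0],"rot": [0,0,-4]},
    {"xyz": [-0.91,-0.41,0],"rot": [0,0,-6]},
    {"xyz": [-1.22,-0.53,0],"rot": [0,0,-8]},
    {"xyz": [-1.54,-0.63,0],"rot": [0,0,-10]},
    {"xyz": [-1.54,-0.63,0],"rot": [0,0,-10]},
  ],
)

```text
t: 12.5
tool_pos: [0.6304, -0.0412, 0.0939]
orientation: [3.106, 0.465, 0.001]
force: [-0.6, -3.3, -3.3]
opening: 0.022
```

```bash
python3 -c "
from tq import *
tq()"
```

```text
t 12.50 pos [ 0.6304 -0.0412  0.0939] rad 0.0958 ang -72.73 toolyaw 17.02 F [-0.6 -3.3 -3.3] T_F -0.145 Mz 0.268 open 0.0220
```

>>> carry_out(
  steps=[
    {"xyz": [-0.16,-0.05,0],"rot": [0,0,-1]},
    {"xyz": [-0.32,-0.09,0],"rot": [0,0,-2]},
    {"xyz": [-0.32,-0.09,0],"rot": [0,0,-2]},
  ],
)

```text
t: 12.8
tool_pos: [0.6273, -0.042, 0.0938]
orientation: [3.114, 0.409, 0.001]
force: [-0.5, -4.8, -1.9]
opening: 0.0221
```

```bash
python3 -c "
from tq import *
tq();table(20,[2])"
```

```text
t 12.80 pos [ 0.6273 -0.042   0.0938] rad 0.0957 ang -74.71 toolyaw 14.98 F [-0.5 -4.8 -1.9] T_F -0.166 Mz 0.323 open 0.0221
2 [-0.32 -0.08]
```

>>> carry_out(
  steps=[
    {"xyz": [-0.16,-0.06,0],"rot": [0,0,-1]},
    {"xyz": [-0.32,-0.12,0],"rot": [0,0,-2]},
    {"xyz": [-0.32,-0.12,0],"rot": [0,0,-2]},
  ],
)

```text
t: 13.1
tool_pos: [0.6239, -0.0429, 0.0938]
orientation: [3.122, 0.354, 0.0]
force: [-0.2, -2.7, -2.0]
opening: 0.022
```

```bash
python3 -c "
from tq import *
tq()"
```

```text
t 13.10 pos [ 0.6239 -0.0429  0.0938] rad 0.0958 ang -76.78 toolyaw 12.95 F [-0.2 -2.7 -2. ] T_F -0.082 Mz 0.250 open 0.0220
```

>>> carry_out(
  steps=[
    {"xyz": [-0.16,-0.04,0],"rot": [0,0,-1]},
    {"xyz": [-0.33,-0.07,0],"rot": [0,0,-2]},
    {"xyz": [-0.33,-0.07,0],"rot": [0,0,-2]},
  ],
)

```text
t: 13.4
tool_pos: [0.6206, -0.0437, 0.0938]
orientation: [3.127, 0.3, 0.0]
force: [1.3, -4.2, -2.6]
opening: 0.0215
```

```bash
python3 -c "
from tq import *
tq();table(24,[2])"
```

```text
t 13.40 pos [ 0.6206 -0.0437  0.0938] rad 0.0958 ang -78.83 toolyaw 10.94 F [ 1.3 -4.2 -2.6] T_F 0.043 Mz 0.237 open 0.0215
2 [-0.33 -0.06]
```

>>> carry_out(
  steps=[
    {"xyz": [-0.16,-0.04,0],"rot": [0,0,-1]},
    {"xyz": [-0.33,-0.07,0],"rot": [0,0,-2]},
    {"xyz": [-0.33,-0.07,0],"rot": [0,0,-2]},
  ],
)

```text
t: 13.7
tool_pos: [0.6172, -0.0443, 0.0937]
orientation: [-3.132, -0.245, -0.0]
force: [0.2, -4.7, -2.1]
opening: 0.0218
```

```bash
python3 -c "
from tq import *
tq();table(26,[2])"
```

```text
t 13.70 pos [ 0.6172 -0.0443  0.0937] rad 0.0958 ang -80.85 toolyaw 8.94 F [ 0.2 -4.7 -2.1] T_F -0.053 Mz 0.185 open 0.0218
2 [-0.33 -0.05]
```

>>> carry_out(
  steps=[
    {"xyz": [-0.16,-0.03,0],"rot": [0,0,-1]},
    {"xyz": [-0.33,-0.06,0],"rot": [0,0,-2]},
    {"xyz": [-0.33,-0.06,0],"rot": [0,0,-2]},
  ],
)

```text
t: 14.0
tool_pos: [0.6139, -0.0448, 0.0937]
orientation: [-3.136, -0.19, -0.0]
force: [1.5, -3.7, -2.1]
opening: 0.0218
```

```bash
python3 -c "
from tq import *
tq();table(28,[2])"
```

```text
t 14.00 pos [ 0.6139 -0.0448  0.0937] rad 0.0958 ang -82.87 toolyaw 6.95 F [ 1.5 -3.7 -2.1] T_F 0.101 Mz 0.087 open 0.0218
2 [-0.33 -0.04]
```

>>> carry_out(
  steps=[
    {"xyz": [-0.16,-0.02,0],"rot": [0,0,-1]},
    {"xyz": [-0.33,-0.04,0],"rot": [0,0,-2]},
    {"xyz": [-0.33,-0.04,0],"rot": [0,0,-2]},
  ],
)

```text
t: 14.3
tool_pos: [0.6106, -0.0452, 0.0937]
orientation: [-3.139, -0.135, -0.0]
force: [0.5, -1.9, -1.1]
opening: 0.0217
```

```bash
python3 -c "
from tq import *
tq();table(30,[2])"
```

```text
t 14.30 pos [ 0.6106 -0.0452  0.0937] rad 0.0959 ang -84.87 toolyaw 4.94 F [ 0.5 -1.9 -1.1] T_F 0.032 Mz 0.120 open 0.0217
2 [-0.33 -0.02]
```

>>> carry_out(
  steps=[
    {"xyz": [-0.17,-0.01,0],"rot": [0,0,-1]},
    {"xyz": [-0.33,-0.02,0],"rot": [0,0,-2]},
    {"xyz": [-0.33,-0.02,0],"rot": [0,0,-2]},
  ],
)

```text
t: 14.6
tool_pos: [0.6072, -0.0454, 0.0936]
orientation: [-3.14, -0.081, 0.0]
force: [2.1, -1.8, -2.0]
opening: 0.0213
```

```bash
python3 -c "
from tq import *
tq();table(32,[2])"
```

```text
t 14.60 pos [ 0.6072 -0.0454  0.0936] rad 0.0959 ang -86.87 toolyaw 2.95 F [ 2.1 -1.8 -2. ] T_F 0.194 Mz 0.118 open 0.0213
2 [-0.33 -0.01]
```

>>> carry_out(
  steps=[
    {"xyz": [-0.17,-0.01,0],"rot": [0,0,-1]},
    {"xyz": [-0.33,-0.01,0],"rot": [0,0,-2]},
    {"xyz": [-0.33,-0.01,0],"rot": [0,0,-2]},
  ],
)

```text
t: 14.9
tool_pos: [0.6039, -0.0456, 0.0936]
orientation: [-3.141, -0.026, 0.0]
force: [1.3, -3.6, -1.5]
opening: 0.0222
```

```bash
python3 -c "
from tq import *
tq();table(34,[2])"
```

```text
t 14.90 pos [ 0.6039 -0.0456  0.0936] rad 0.0959 ang -88.85 toolyaw 0.95 F [ 1.3 -3.6 -1.5] T_F 0.119 Mz 0.136 open 0.0222
2 [-0.33 -0.  ]
```

Sum ≈ 0.25 N m = drag. Going on.

>>> carry_out(
  steps=[
    {"xyz": [-0.17,0,0],"rot": [0,0,-1]},
    {"xyz": [-0.33,0,0],"rot": [0,0,-2]},
    {"xyz": [-0.33,0,0],"rot": [0,0,-2]},
  ],
)

```text
t: 15.2
tool_pos: [0.6008, -0.0456, 0.0937]
orientation: [3.141, -0.029, 0.0]
force: [1.9, -3.1, -1.6]
opening: 0.0217
```

```bash
python3 -c "
from tq import *
tq();table(36,[2])"
```

```text
t 15.20 pos [ 0.6008 -0.0456  0.0937] rad 0.0959 ang -90.75 toolyaw -1.04 F [ 1.9 -3.1 -1.6] T_F 0.187 Mz 0.251 open 0.0217
2 [-0.33  0.01]
```

>>> carry_out(
  steps=[
    {"xyz": [-0.17,0,0],"rot": [0,0,-1]},
    {"xyz": [-0.33,0.01,0],"rot": [0,0,-2]},
    {"xyz": [-0.33,0.01,0],"rot": [0,0,-2]},
  ],
)

```text
t: 15.5
tool_pos: [0.5979, -0.0454, 0.0938]
orientation: [3.14, -0.083, 0.002]
force: [4.4, -2.1, -4.2]
opening: 0.0217
```

```bash
python3 -c "
from tq import *
tq();table(38,[2])"
```

```text
t 15.50 pos [ 0.5979 -0.0454  0.0938] rad 0.0958 ang -92.44 toolyaw -3.04 F [ 4.4 -2.1 -4.2] T_F 0.427 Mz 0.510 open 0.0217
2 [-0.33  0.02]
```

>>> carry_out(
  steps=[
    {"xyz": [-0.16,0.01,0],"rot": [0,0,-1]},
  ],
)

```text
t: 15.6
tool_pos: [0.5966, -0.0453, 0.0939]
orientation: [3.14, -0.11, 0.003]
force: [5.2, -2.3, -3.9]
opening: 0.0217
```

```bash
python3 -c "
from tq import *
tq()"
```

```text
t 15.60 pos [ 0.5966 -0.0453  0.0939] rad 0.0958 ang -93.25 toolyaw -4.01 F [ 5.2 -2.3 -3.9] T_F 0.508 Mz 0.671 open 0.0217
```

```bash
python3 -c "
from tq import *
shot('wrist','w8');tq();shot('side','s8');tq()
crop('w8','w8c',230,0,180,270,3)
a=cv2.imread('pics/w5.png')[0:270,230:410];cv2.imwrite('pics/w58.png',cv2.resize(np.hstack([a,cv2.imread('pics/w8.png')[0:270,230:410]]),None,fx=2.2,fy=2.2,interpolation=2))"
```

```text
t 15.65 pos [ 0.5965 -0.0453  0.0939] rad 0.0958 ang -93.31 toolyaw -4.09 F [ 7.  -2.4 -4.2] T_F 0.686 Mz 0.772 open 0.0219
t 15.70 pos [ 0.5965 -0.0453  0.0939] rad 0.0958 ang -93.27 toolyaw -4.03 F [ 4.9 -2.  -4.3] T_F 0.475 Mz 0.733 open 0.0217
```

View pics/w58.png

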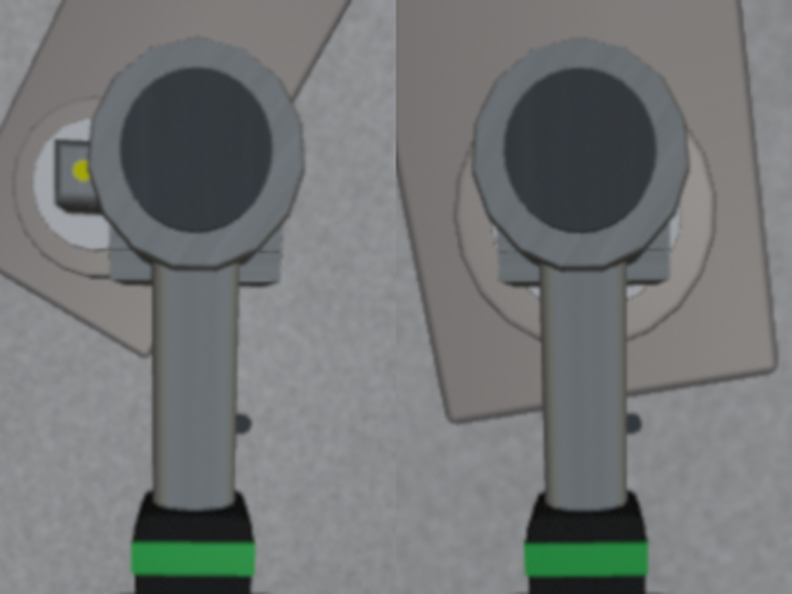

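>>> carry_out(
  steps=[
    {"xyz": [-0.08,0.01,0],"rot": [0,0,-0.5]},
  ],
)

```text
t: 15.8
tool_pos: [0.5958, -0.0452, 0.0939]
orientation: [3.139, -0.123, 0.003]
force: [4.5, -2.7, -4.3]
opening: 0.0218
```

```bash
python3 -c "
from tq import *
tq()"
```

```text
t 15.80 pos [ 0.5958 -0.0452  0.0939] rad 0.0957 ang -93.68 toolyaw -4.49 F [ 4.5 -2.7 -4.3] T_F 0.449 Mz 0.791 open 0.0218
```

>>> carry_out(
  steps=[
    {"xyz": [-0.08,0.01,0],"rot": [0,0,-0.5]},
  ],
)

```text
t: 15.9
tool_pos: [0.5948, -0.0452, 0.0939]
orientation: [3.138, -0.137, 0.002]
force: [3.8, -3.5, -3.9]
opening: 0.0216
```

```bash
python3 -c "
from tq import *
tq();a=shot('side','s9');tq()
b=[cv2.imread('pics/%s.png'%n)[270:310,320:380] for n in('s7','s8','s9')]
cv2.imwrite('pics/tab.png',cv2.resize(np.hstack(b),None,fx=4.4,fy=4.4,interpolation=2))"
```

```text
t 15.90 pos [ 0.5948 -0.0452  0.0939] rad 0.0957 ang -94.30 toolyaw -5.01 F [ 3.8 -3.5 -3.9] T_F 0.391 Mz 0.639 open 0.0216
t 15.95 pos [ 0.5946 -0.0452  0.0938] rad 0.0958 ang -94.40 toolyaw -5.05 F [ 4.8 -3.2 -2.6] T_F 0.484 Mz 0.623 open 0.0219
```

View pics/tab.png

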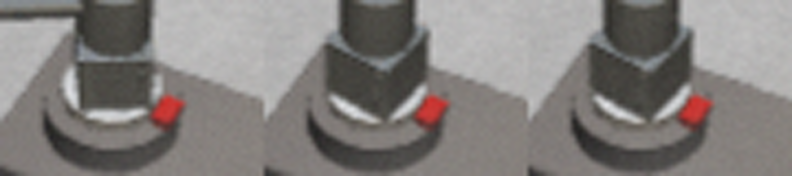

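>>> carry_out(
  steps=[
    {"xyz": [-0.08,0.01,0],"rot": [0,0,-0.5]},
  ],
)

```text
t: 16.05
tool_pos: [0.5939, -0.0451, 0.0938]
orientation: [3.138, -0.151, 0.001]
force: [3.3, -3.6, -3.4]
opening: 0.0214
```

```bash
python3 -c "
from tq import *
tq()"
```

```text
t 16.05 pos [ 0.5939 -0.0451  0.0938] rad 0.0958 ang -94.88 toolyaw -5.51 F [ 3.3 -3.6 -3.4] T_F 0.343 Mz 0.613 open 0.0214
```

>>> carry_out(
  steps=[
    {"xyz": [-0.08,0.01,0],"rot": [0,0,-0.5]},
  ],
)

```text
t: 16.15
tool_pos: [0.5928, -0.045, 0.0937]
orientation: [3.137, -0.165, 0.0]
force: [2.2, -3.8, -1.6]
opening: 0.0215
```

```bash
python3 -c "
from tq import *
tq();shot('wrist','w9');tq()
a=cv2.imread('pics/w8.png')[0:270,230:410];cv2.imwrite('pics/w89.png',cv2.resize(np.hstack([a,cv2.imread('pics/w9.png')[0:270,230:410]]),None,fx=2.2,fy=2.2,interpolation=2))"
```

```text
t 16.15 pos [ 0.5928 -0.045   0.0937] rad 0.0958 ang -95.54 toolyaw -6.04 F [ 2.2 -3.8 -1.6] T_F 0.241 Mz 0.439 open 0.0215
t 16.20 pos [ 0.5925 -0.045   0.0937] rad 0.0958 ang -95.68 toolyaw -6.07 F [ 2.7 -4.1 -1.8] T_F 0.299 Mz 0.328 open 0.0220
```

View pics/w89.png

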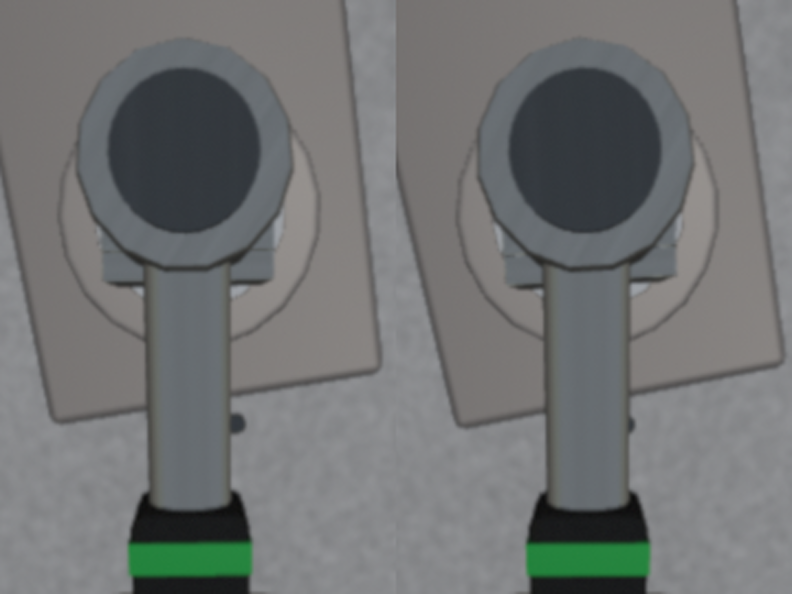

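>>> carry_out(
  steps=[
    {"xyz": [0,0,0],"rot": [0,0,0]},
  ],
)

```text
t: 16.3
tool_pos: [0.5926, -0.0451, 0.0937]
orientation: [3.137, -0.165, -0.0]
force: [2.0, -2.9, -2.8]
opening: 0.0217
```

```bash
python3 -c "
from tq import *
tq();table(41,[-1,-2,-3,-4,-5])"
```

```text
t 16.30 pos [ 0.5926 -0.0451  0.0937] rad 0.0958 ang -95.61 toolyaw -6.01 F [ 2.  -2.9 -2.8] T_F 0.222 Mz 0.370 open 0.0217
-1 [ 0.17 -0.02]
-2 [ 0.33 -0.03]
-3 [ 0.5  -0.04]
-4 [ 0.66 -0.04]
-5 [ 0.83 -0.05]
```

>>> carry_out(
  steps=[
    {"xyz": [0.17,-0.02,0],"rot": [0,0,1]},
    {"xyz": [0.33,-0.03,0],"rot": [0,0,2]},
    {"xyz": [0.5,-0.04,0],"rot": [0,0,3]},
    {"xyz": [0.66,-0.04,0],"rot": [0,0,4]},
    {"xyz": [0.83,-0.05,0],"rot": [0,0,5]},
    {"xyz": [0.83,-0.05,0],"rot": [0,0,5]},
  ],
)

```text
t: 16.9
tool_pos: [0.6008, -0.0456, 0.0935]
orientation: [-3.141, 0.026, 0.001]
force: [-0.2, -4.9, -0.1]
opening: 0.0216
```

```bash
python3 -c "
from tq import *
tq();shot('wrist','w10');tq()
crop('w10','w10c',200,0,240,300,2)"
```

```text
t 16.90 pos [ 0.6008 -0.0456  0.0935] rad 0.0959 ang -90.73 toolyaw -0.96 F [-0.2 -4.9 -0.1] T_F -0.010 Mz 0.095 open 0.0216
t 16.95 pos [ 0.6008 -0.0456  0.0935] rad 0.0959 ang -90.74 toolyaw -1.01 F [ 0.1 -4.7 -0.6] T_F 0.016 Mz 0.070 open 0.0214
```

View pics/w10c.png

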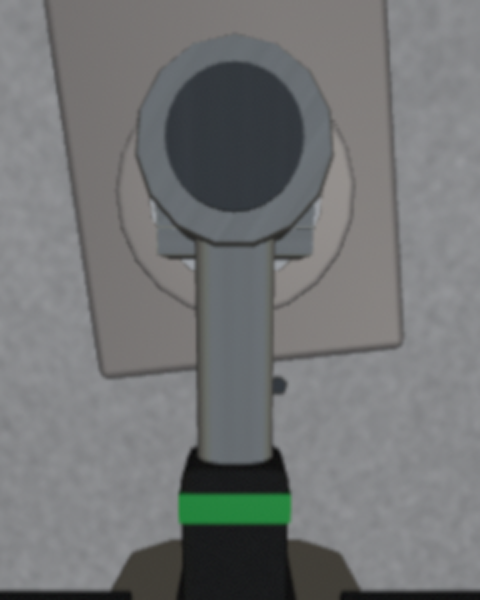

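>>> carry_out(
  steps=[
    {"xyz": [0,0,0],"rot": [0,0,0]},
    {"xyz": [0,0,0],"rot": [0,0,0]},
    {"xyz": [0,0,0],"rot": [0,0,0]},
    {"xyz": [0,0,0],"rot": [0,0,0]},
    {"xyz": [0,0,0],"rot": [0,0,0]},
    {"xyz": [0,0,0],"rot": [0,0,0]},
    {"xyz": [0,0,0],"rot": [0,0,0]},
  ],
  grip=0.7,
)

```text
t: 17.65
tool_pos: [0.601, -0.0455, 0.0936]
orientation: [-3.141, 0.027, 0.0]
force: [-0.0, 0.8, 0.2]
opening: 0.0646
```

>>> carry_out(
  steps=[
    {"xyz": [0,0,1],"rot": [0,0,0]},
    {"xyz": [0,0,3],"rot": [0,0,0]},
    {"xyz": [0,0,6],"rot": [0,0,0]},
    {"xyz": [0,-2,10],"rot": [0,0,0]},
    {"xyz": [0,-5,14],"rot": [0,0,0]},
    {"xyz": [0,-8,17],"rot": [0,0,0]},
    {"xyz": [0,-8,17],"rot": [0,0,0]},
    {"xyz": [0,-8,17],"rot": [0,0,0]},
  ],
)

```text
t: 18.45
tool_pos: [0.6015, -0.1262, 0.2652]
orientation: [3.141, -0.03, 0.004]
force: [0.3, 0.9, -0.9]
opening: 0.0651
```

```bash
python3 -c "
from tq import *
tq();shot('side','s11');shot('wrist','w11');tq()
a=cv2.imread('pics/s11.png')[180:330,260:420];cv2.imwrite('pics/s11c.png',cv2.resize(a,None,fx=4,fy=4,interpolation=2))"
```

```text
t 18.45 pos [ 0.6015 -0.1262  0.2652] rad 0.1765 ang -90.16 toolyaw -1.08 F [ 0.3  0.9 -0.9] T_F 0.044 Mz -0.014 open 0.0651
t 18.55 pos [ 0.6004 -0.1247  0.2625] rad 0.1750 ang -90.51 toolyaw -0.98 F [-0.6 -0.  -1.1] T_F -0.097 Mz -0.048 open 0.0651
```

View pics/s11c.png

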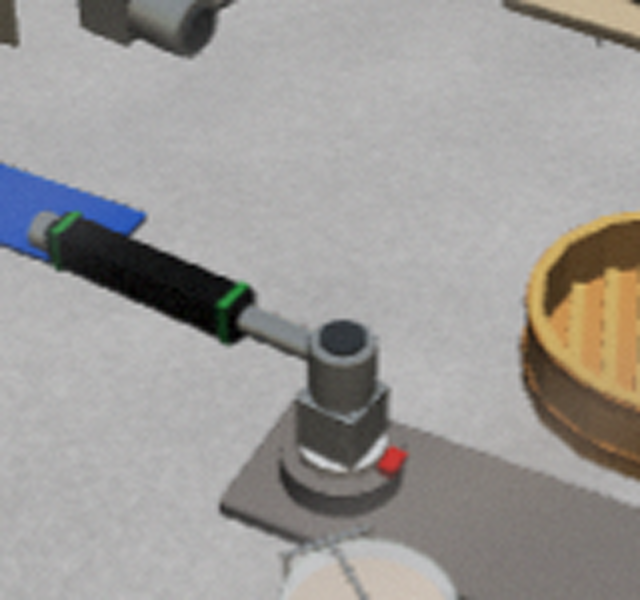

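View pics/w11.png

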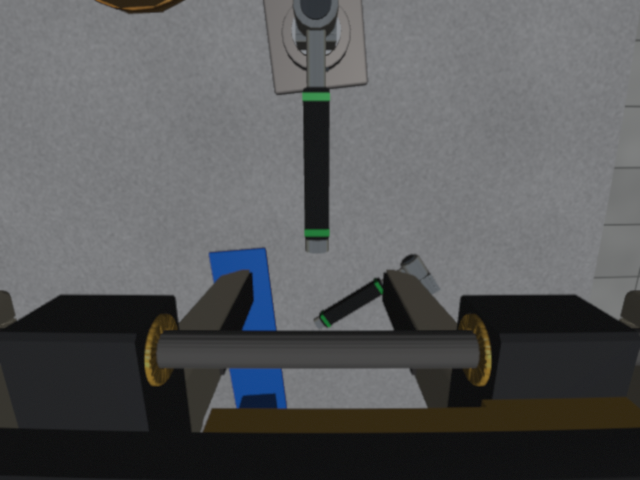

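The wrench stands seated on the bolt with its handle straight, and the red tab is where it was. I'm settling the arm and handing the job in.

>>> carry_out(
  steps=[
    {"xyz": [0,0,0],"rot": [0,0,0]},
    {"xyz": [0,0,0],"rot": [0,0,0]},
    {"xyz": [0,0,0],"rot": [0,0,0]},
    {"xyz": [0,0,0],"rot": [0,0,0]},
  ],
)

```text
t: 18.95
tool_pos: [0.6009, -0.1251, 0.2632]
orientation: [-3.141, 0.026, 0.001]
force: [-0.4, 0.3, 0.2]
opening: 0.0649
```

```bash
python3 -c "
from plant import *
print(close_job(), read_state()['t'])"
```

```text
the job is handed in; nothing more can be done
the job is handed in; nothing more can be done
```

I lifted the middle-sized wrench from its rest, seated it on the bolt and turned it clockwise about 41° until it broke over. I stopped there, eased back 5°, let go and raised the arm clear. I handed the job in at about 19 s; no verdict was reported.

- **Seating:** before turning, the tool height put the socket's mouth within about 1 mm of the collar. The side picture after letting go shows the wrench upright on the collar.
- **Click:** the torque fell and the wrist picture showed the handle swung about 3.3° in the head, short of the end stop. After easing back, the torque was near zero and the handle was straight again.
- **Collar, jar and tier:** the red tab showed no visible movement in the side pictures. I never moved near the jar or tier and felt no contact; I saw nothing disturbed but did not measure either again.
- **One disagreement:** the torque I worked out peaked at about 1.2–1.5 N m, against the stated 0.9 N m break-over. I put this down to sensor bias and noise, since the tab did not move.

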